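# Clamp a flute foot joint with a torque-limiting knob

### The job

Set the short flute foot joint down, keys up, across the two rails of the wooden-based holder, centred between its jaws, and let go of it. Then turn the holder's round black knob clockwise until the jaws grip the foot joint and the knob slips and clicks, and stop there: one or two clicks, not a third. Leave the other things where they are.

Things in the scene. Friction and masses are not known exactly. Their poses are not given: they have to be found in the camera images.
- foot_joint: Loose silver flute foot joint, 80 g, a straight tube 130 mm long with gilt keys on top. Its y axis runs along the tube and z points up through the keys. The tube is 20 mm wide and 18 mm high, the key bank above it 14 mm wide, the whole 28 mm high. It starts lying keys up on the table right of the holder. Take it from above across the tube.
- tube_mid (a point): The middle of the foot joint's tube: on the tube's centre line (9.5 mm above what it lies on), midway between the ends, which lie 65 mm away along the foot joint's y axis on either side.
- holder: Soft-jaw holder, fixed to the table, in a new place each time: wooden base 240 x 136 x 12 mm, origin at the centre of its underside; x runs from the knob toward the fixed jaw, y along the jaws, z up. The fixed jaw is two posts 28 mm wide at y = +42 and -42 mm, cork faces at x = 76 mm, tops at z = 66 mm. The foot joint lies between the fixed and moving jaws, along the holder's y, either end first.
- seat (a point): Point midway between the two rails, level with their cork tops (34 mm above the table), at x = 66 mm, y = 0 of the holder. The rails run along the holder's x (27 to 57 mm to either side of y = 0); the channel between them is open to z = 22 mm or less, free for fingertips.
- moving_jaw: The holder's moving jaw, an aluminium fork: two prongs at y = +42 and -42 mm, tops at z = 67 mm, with cork faces, joined 48 mm behind the faces by a crossbar; 58 mm are free for fingers between the prongs. It slides along the holder's x toward the fixed jaw. Its origin is at the holder's origin when fully open (jaws 60 mm apart); it starts with the jaws 32 to 46 mm apart.
- jaw_face (a point): Middle of the moving jaw's face plane, 44 mm above the table: its distance from x = 76 mm of the holder is the jaw gap. The gap is about 20 mm when the foot joint is gripped.
- knob_grip (a point): On the knob's vertical axis (x = -78 mm, y = 0 of the holder), 91 mm above the table, at mid height of the grip: a black ribbed cylinder 42 mm across, from 72 to 106 mm above the table, over a 56 mm steel disc (top at 70 mm) on a grey housing. Marks on the knob's top and on the disc show their turning. Grip it across its diameter from above, any way round.
- knob (a joint): Slip of the knob on its disc, rad, clockwise positive; below 0.03 while the knob drives the jaw. Clockwise from above closes the jaw 8 mm per rad (anticlockwise opens it), taking 0.13 N m. Within 0.7 rad after the jaws meet the foot joint the knob slips (0.32 N m), the disc standing still; clicks at 0.26, 0.79, 1.31. Let go, disc and knob may spring back 0.4 rad; the jaw stays tight.
- cork_block: Bystander: cork block 35 x 55 x 22 mm on the table.
- spirit_lamp: Bystander: glass spirit lamp, 70 mm wide, 79 mm high.
- tape_roll: Bystander: roll of masking tape, 69 mm wide, 19 mm high.

How it is judged:
By the outcome, as a careful person would: the job done as asked, in the order asked, and still so for the second after the job is handed in, with the robot touching nothing.
It also fails if it takes over 54 s, if anything falls off the work surface, if the arm or the gripper's body presses on something with over 40 N, if the wrist force passes 120 N, or if a joint passes its speed limit or range.

### The arm

A 7-joint arm with a two-finger parallel gripper is mounted at the origin on the work surface; the furniture and walls round the work are solid. World frame = base frame: x ahead of the robot, y to its left, z up, the work surface at z = 0. Lengths are in m, angles in rad, forces in N, time in s.
With the tool pointing down it reaches from about 0.425 to 0.925 m from the base axis. Payload 6.8 kg.
Tool frame: the origin (TCP) lies on the mounting face of the last link; the fingertips stand 173 mm ahead of it and the grasp point (between the pads) lies 155 mm ahead of it; z points along the fingers, y is the line along which they close (so a half turn about z gives the same grasp; the last joint's range is limited). The gripper opens to 85 mm and grips with 20 to 120 N. Pads are 22 mm wide; open, the fingers measure 114 mm over their backs; the gripper's body (76 mm by 85 mm) begins 54 mm behind the grasp point. The pads swing forward as they close: fully open they stand 13 mm farther back than shut.
Start: joints at [1.141, 0.477, 0.022, 1.555, -0.011, 1.109, -0.083], TCP at [0.213, -0.64, 0.405] pointing down, gripper open.
Joint ranges: [-2.96, 2.96], [-0.34, 2.1], [-1.41, 1.46], [0.24, 2.44], [-1.37, 4.51], [0.17, 1.92], [-2.96, 2.96]. Speed limits (rad/s): [2.39, 2.39, 3.14, 3.14, 3.14, 3.14, 3.14].

### API

Orientations are given as a rotation vector (axis times angle).
In Python, from bench import r gives the robot as it stands.
- The arm moves only by the tool carry_out, never from a script. Its argument "moves" is a list of rows, each a list of 5 numbers: the shift along the tool's x, y, z in m, then the turn about the tool's z in rad, then the finger opening in m, from 0 to 0.0854. In form: [[dx, dy, dz, roll, claw], ...]. A call has exactly 8 rows; each row is the pose to reach, as a shift and turn from the pose commanded when the call began, along the tool's axes at that moment; what a row does not reach only later rows make up. A row lasts 1/10 s, in which the tool goes at most 50 mm and 8.59 degrees, less where a joint would pass 70% of its speed; a pose out of reach is approached as far as the arm can. A call with a gripper value outside its range is refused whole. The fingers move at their own pace and stop on an object; "force" is the grip in N (left out, the last holds). Time passes only in rows, so rows that repeat a pose let the fingers close, or fill a call up. It gives the time, the measured TCP pose, the force, the opening and the grip force at its end, in the units of the state.
- r.get_obs(): the state, without advancing time (a new reading comes with each control period).
- r.grab_frame(name): name is "scene" or "top"; returns the picture (400x640x3 uint8, red, green, blue); there is no depth.
- r.calibration(name): a dict with "fx", "fy", "cx", "cy" (pixels), "rvec" (rotation vector, rad) and "tvec" (3), from world to camera coordinates, as OpenCV has them. Camera axes: x right, y down, z forward; pixel columns grow to the right and rows downward; lengths in m; the calibration is good to about 2 mm. A picture is of the moment at which its call begins. calibration takes no time and is no camera call.
- r.hand_in(): hands the job in; it is judged then, once.
The state is a dict: "clock": time; "joints": joint angles; "qvel": joint speeds; "tau": joint torques, N m; "tcp_pos": TCP position; "orientation": TCP orientation; "contact_force": force on the tool from outside, world axes, zero at the start; "moment": the same for the moment, N m; "grip_width": finger opening in m; "gripper_force": force on a finger pad.
Only numpy, scipy, OpenCV 4.12 (cv2) and the standard library are available. Lean on these libraries where they do the work, as an engineer would, in place of code of your own. Each camera call takes 0.05 s, during which the arm holds its last target. There are 200 camera calls.

## Working session

There is one attempt and no reset: what is moved stays moved. The work goes in short steps, Python scripts to look and compute and a tool call to move; the robot and the scene stay as the last step left them, time stands still between calls to the robot, and variables do not carry over. Pictures are saved under pics/ and viewed, at most 10 in all, crops included, and the job is handed in when it is done.

Besides the shell and the picture viewer there is one more tool, called after "Emit:" as name([rows], argument=value, ...), one row to a line, values as JSON. carry_out: Moves the arm, as the interface text tells. Its arguments: {"type":"object","properties":{"moves":{"type":"array","items":{"type":"array","items":{"type":"number"}}},"force":{"type":"number"}},"required":["moves"]}

```bash
mkdir -p pics
cat > h.py <<'E'
import numpy as np,cv2
from bench import r
def K(n):
    c=r.calibration(n);return np.array([[c['fx'],0,c['cx']],[0,c['fy'],c['cy']],[0,0,1]]),np.array(c['rvec'],float),np.array(c['tvec'],float)
def ray(n,uv,z):
    k,rv,t=K(n);R=cv2.Rodrigues(rv)[0];o=-R.T@t
    d=R.T@np.linalg.solve(k,[uv[0],uv[1],1.]);return o+d*(z-o[2])/d[2]
def proj(n,P):
    k,rv,t=K(n);return cv2.projectPoints(np.array(P,float).reshape(-1,1,3),rv,t,k,None)[0][:,0]
def snap(n,f):
    im=np.array(r.grab_frame(n));cv2.imwrite('pics/'+f,im[:,:,::-1]);return im
def st():
    o=r.get_obs()
    R=cv2.Rodrigues(np.array(o['orientation'],float))[0]
    return o,R
E
python3 - <<'E'
from h import *
for n in('top','scene'):
    snap(n,n+'0.png');k,rv,t=K(n);print(k[0],rv,-cv2.Rodrigues(rv)[0].T@t)
o,R=st();print(o['tcp_pos'],R.round(3),o['grip_width'],o['clock'])
E
```

```text
[376.24801571   0.         315.43748161] [ 2.18313917 -2.14883341  0.18589148] [ 0.42524176 -0.22320546  0.96814333]
[407.54785789   0.         317.54991653] [ 0.67844217 -2.63202372  1.16876152] [0.20703121 0.42408949 0.77936661]
[ 0.21340914 -0.64010755  0.40381317] [[ 0.949  0.316 -0.001]
 [ 0.316 -0.949  0.002]
 [-0.    -0.002 -1.   ]] 0.08524687931758104 0.1
```

View pics/top0.png

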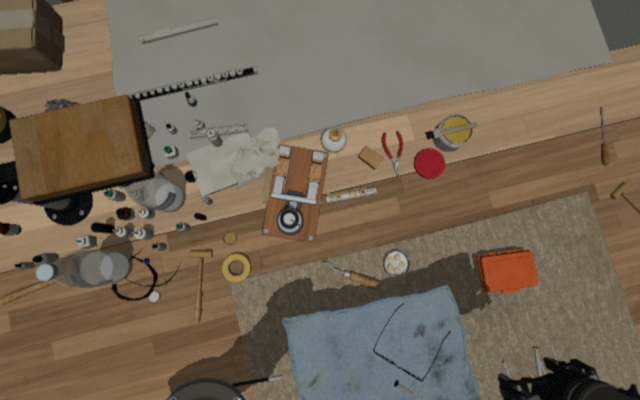

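View pics/scene0.png

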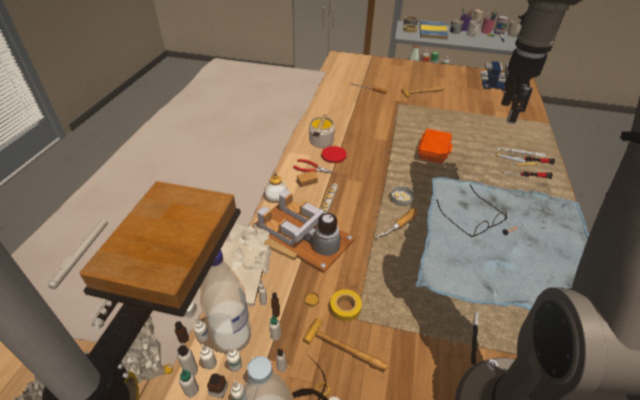

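The top view shows the holder around (296,193) with its knob at (290,219), and the foot joint at (352,192) to its right. The scene view shows the holder at (305,232) and the knob at (326,230). I'll zoom in next.

Run:
```python
from h import *
im=cv2.imread('pics/top0.png')[130:255,250:400]
cv2.imwrite('pics/topc.png',cv2.resize(im,None,fx=5,fy=4.7,interpolation=cv2.INTER_CUBIC) if 0 else cv2.resize(im,(720,600),interpolation=cv2.INTER_CUBIC))
im=cv2.imread('pics/scene0.png')[165:285,245:405]
cv2.imwrite('pics/scenec.png',cv2.resize(im,(800,600),interpolation=cv2.INTER_CUBIC))
```

```text
(no output)
```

View pics/topc.png

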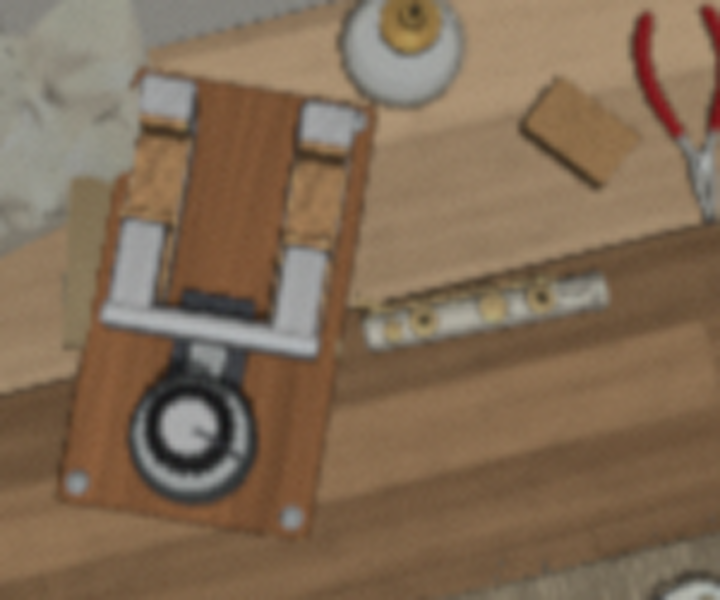

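View pics/scenec.png

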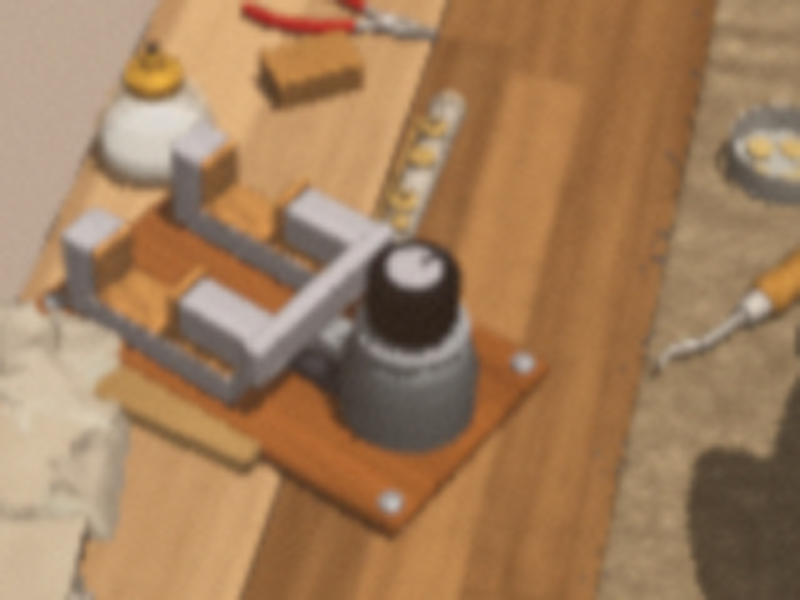

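Run:
```python
from h import *
T=lambda u,v:((u+.5)/4.8+249.5,(v+.5)/4.8+129.5)
S=lambda u,v:((u+.5)/5+244.5,(v+.5)/5+164.5)
C=[ray('top',T(*p),.012) for p in((375,105),(310,538),(62,500),(140,70))]
C=np.array(C);print(C.round(4),[np.linalg.norm(C[i]-C[i-1]).round(4) for i in range(4)])
c=C.mean(0);ax=(C[0]-C[1]+C[3]-C[2])[:2];ay=(C[3]-C[0]+C[2]-C[1])[:2]
print('ctr',c,np.degrees([np.arctan2(ax[1],ax[0]),np.arctan2(ay[1],ay[0])-np.pi/2]))
print('knobtop',ray('top',T(187,428),.106),'scene',ray('scene',S(414,266),.106))
print('disc',ray('top',T(193,437),.070))
B=[ray('scene',S(*p),.012) for p in((392,532),(548,370))];print('scene corners BL BR',B)
E1=ray('top',T(373,332),.0095);E2=ray('top',T(603,290),.0095);m=(E1+E2)/2;d=E2-E1
print('foot',E1,E2,m,np.linalg.norm(d),np.degrees(np.arctan2(d[1],d[0])))
print('foot far end scene',ray('scene',S(452,100),.0095))
```

```text
[[ 0.6869 -0.2856  0.012 ]
 [ 0.4517 -0.2534  0.012 ]
 [ 0.4697 -0.1227  0.012 ]
 [ 0.7035 -0.1573  0.012 ]] [np.float64(0.1293), np.float64(0.2374), np.float64(0.1319), np.float64(0.2364)]
ctr [ 0.57797024 -0.20474177  0.012     ] [-8.11151618 -7.61336394]
knobtop [ 0.50051989 -0.19090127  0.106     ] scene [ 0.5014634 -0.193017   0.106    ]
disc [ 0.49922506 -0.19263465  0.07      ]
scene corners BL BR [array([ 0.4693971 , -0.11569861,  0.012     ]), array([ 0.44831827, -0.24586609,  0.012     ])]
foot [ 0.56227393 -0.28577823  0.0095    ] [ 0.58752986 -0.41025375  0.0095    ] [ 0.5749019  -0.34801599  0.0095    ] 0.12701188206321218 -78.53045739447425
foot far end scene [ 0.58823629 -0.41588871  0.0095    ]
```

```bash
cat >> h.py <<'E'
def go(x,y,z,yaw):
    """tool-frame shift and roll to a world TCP target; yaw = angle of tool y (deg), mod 180"""
    o,R=st();d=R.T@(np.array([x,y,z])-o['tcp_pos'])
    cur=np.degrees(np.arctan2(R[1,1],R[0,1]));a=(yaw-cur+90)%180-90
    print('shift',d.round(4),'roll',round(-np.radians(a),4),'j',np.round(o['joints'],2),'t',o['clock'])
E
python3 -c "
from h import *
go(.575,-.349,.30,11.5)"
```

```text
shift [ 0.4351 -0.1616  0.104 ] roll -1.4497 j [ 1.14  0.48  0.02  1.56 -0.01  1.11 -0.08] t 0.1
```

Emit:
carry_out([
  [0.0435,-0.0162,0.01,-0.145,0.05],
  [0.087,-0.0323,0.021,-0.29,0.05],
  [0.1305,-0.0485,0.031,-0.435,0.05],
  [0.174,-0.0646,0.042,-0.58,0.05],
  [0.2176,-0.081,0.052,-0.725,0.05],
  [0.261,-0.097,0.062,-0.87,0.05],
  [0.3046,-0.113,0.073,-1.015,0.05],
  [0.348,-0.129,0.083,-1.16,0.05],
], force=30)

```text
clock: 0.9
tcp_pos: [0.5039, -0.4065, 0.3209]
orientation: [-2.311, -2.127, 0.0]
contact_force: [0.6, -0.1, 0.3]
grip_width: 0.0502
gripper_force: 0.0
```

```bash
python3 -c "
from h import *
go(.575,-.349,.25,11.5)"
```

```text
shift [0.0632 0.0662 0.0709] roll -0.284 j [ 0.81  0.54 -0.31  1.68  0.19  0.95  0.34] t 0.9
```

Emit:
carry_out([
  [0.022,0.022,0.02,-0.1,0.05],
  [0.042,0.044,0.04,-0.2,0.05],
  [0.0632,0.0662,0.05,-0.284,0.05],
  [0.0632,0.0662,0.055,-0.284,0.05],
  [0.0632,0.0662,0.06,-0.284,0.05],
  [0.0632,0.0662,0.06,-0.284,0.05],
  [0.0632,0.0662,0.06,-0.284,0.05],
  [0.0632,0.0662,0.06,-0.284,0.05],
])

```text
clock: 1.7
tcp_pos: [0.5738, -0.352, 0.2623]
orientation: [1.996, 2.424, -0.001]
contact_force: [0.2, 0.5, 0.7]
grip_width: 0.0495
gripper_force: 0.0
```

Run:
```python
from h import *
go(.575,-.349,.178,11.5)
im=snap('scene','s1.png')
p=proj('scene',[(.575,-.349,.0095)])[0].astype(int);print(p)
q=im[p[1]-60:p[1]+60,p[0]-80:p[0]+80,::-1]
cv2.imwrite('pics/s1c.png',cv2.resize(q,(800,600),interpolation=cv2.INTER_CUBIC))
```

```text
shift [0.0028 0.0018 0.0843] roll -0.0077 j [ 0.71  0.65 -0.36  1.65  0.28  0.89  0.43] t 1.7
[328 199]
```

View pics/s1c.png

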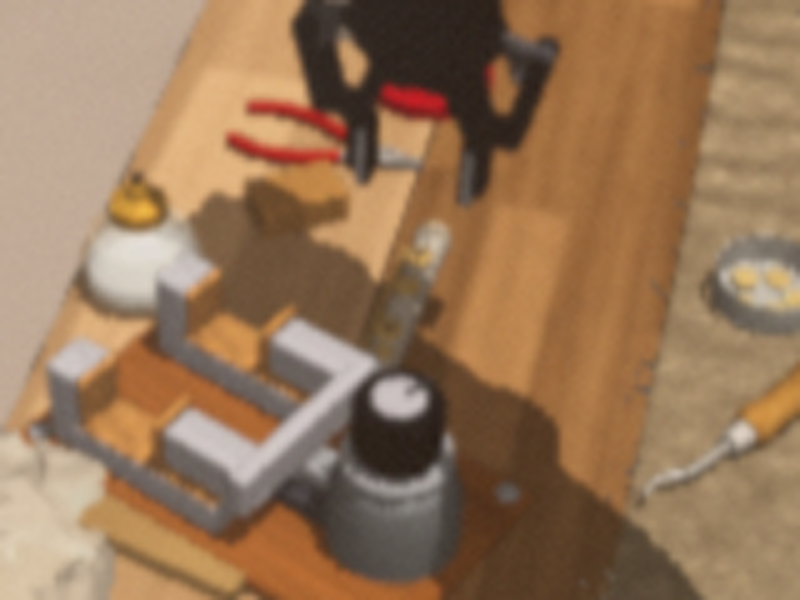

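The crop shows the open fingers at (365,170) and (470,190), straddling the line of the foot joint at (410,290). Descending now.

Emit:
carry_out([
  [0.003,0.002,0.03,-0.008,0.05],
  [0.003,0.002,0.06,-0.008,0.05],
  [0.003,0.002,0.077,-0.008,0.05],
  [0.003,0.002,0.084,-0.008,0.05],
  [0.003,0.002,0.084,-0.008,0.05],
  [0.003,0.002,0.084,-0.008,0.012],
  [0.003,0.002,0.084,-0.008,0.012],
  [0.003,0.002,0.084,-0.008,0.012],
], force=30)

```text
clock: 2.55
tcp_pos: [0.5764, -0.3479, 0.1793]
orientation: [1.984, 2.433, 0.001]
contact_force: [-0.5, -0.3, 5.0]
grip_width: 0.0187
gripper_force: 29.9
```

Emit:
carry_out([
  [0,0,0,0,0.012],
  [0,0,0,0,0.012],
  [0,0,0,0,0.012],
  [0,0,-0.005,0,0.012],
  [0,0,-0.03,0,0.012],
  [0,0,-0.06,0,0.012],
  [0,0,-0.1,0,0.012],
  [0,0,-0.1,0,0.012],
])

```text
clock: 3.35
tcp_pos: [0.5778, -0.3482, 0.284]
orientation: [1.979, 2.427, 0.003]
contact_force: [0.9, -0.8, -0.7]
grip_width: 0.0187
gripper_force: 29.5
```

Run:
```python
from h import *
o,R=st();print(o['tcp_pos'],o['grip_width'],o['gripper_force'],o['contact_force'],o['moment'])
im=snap('top','t2.png')
q=im[130:255,250:400,::-1];cv2.imwrite('pics/t2c.png',cv2.resize(q,(720,600),interpolation=cv2.INTER_CUBIC))
```

```text
[ 0.57776705 -0.34819254  0.28396172] 0.01873303507972581 29.478883109986782 [ 0.93035849 -0.84627433 -0.69920711] [-0.04120359 -0.11932261  0.01241652]
```

View pics/t2c.png

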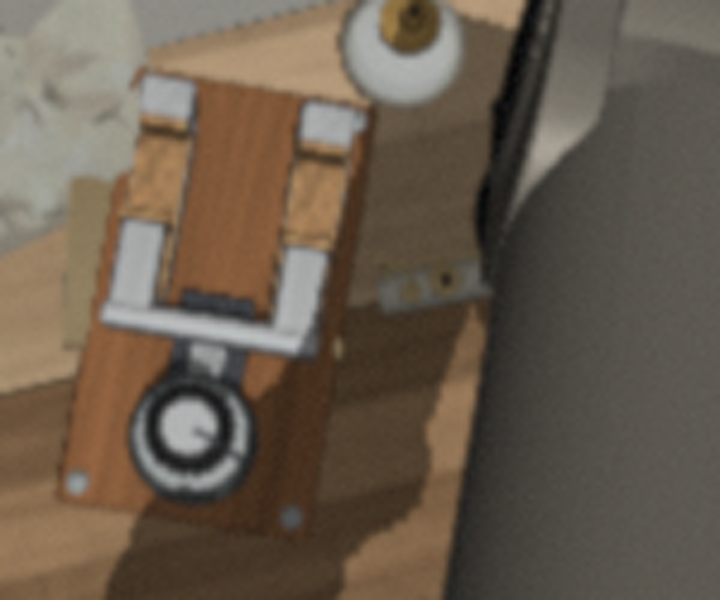

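The foot joint is held, with its near end at (381,293). The jaws are clear: fixed cork faces at about (163,131) and (323,155), prong fronts at about (143,220) and (307,249).

Run:
```python
from h import *
T=lambda u,v:((u+.5)/4.8+249.5,(v+.5)/4.8+129.5)
o,R=st();p=np.array(o['tcp_pos']);tx=R[:,0]
e=ray('top',T(380,294),.0095+p[2]-.1793);print('end rel along/across',(e-p)@tx,(e-p)@R[:,1])
L=ray('top',T(163,129),.066);Rr=ray('top',T(323,153),.066);m=(L+Rr)/2
l=ray('top',T(143,220),.067);rr=ray('top',T(307,249),.067);n=(l+rr)/2
print(L,Rr,l,rr);d=L-Rr;print('angle',np.degrees(np.arctan2(d[1],d[0]))-90)
d=l-rr;print(np.degrees(np.arctan2(d[1],d[0]))-90)
a=np.radians(-8);ax=np.array([np.cos(a),np.sin(a),0])
print('face mid',m,'gap',(m-n)@ax,'seat from face',m-.01*ax)
k=np.array([.5005,-.1925,0]);print('seat knob',k+.144*ax,'dist',(m-k)@ax)
```

```text
end rel along/across 0.06695931532993137 0.002030498805421722
[ 0.65702983 -0.17361018  0.066     ] [ 0.64627028 -0.25561175  0.066     ] [ 0.60924144 -0.16473519  0.067     ] [ 0.59597157 -0.24809607  0.067     ]
angle -7.475166412720355
-9.044784802634098
face mid [ 0.65165006 -0.21461097  0.066     ] gap 0.04970683382732978 seat from face [ 0.64174738 -0.21321924  0.066     ]
seat knob [ 0.6430986  -0.21254093  0.        ] dist 0.15275632593860852
```

```bash
python3 -c "
from h import *
go(.6386,-.2139,.284,-8)"
```

```text
shift [ 0.1188  0.0875 -0.0028] roll 0.3425 j [ 0.71  0.63 -0.37  1.64  0.27  0.92  0.44] t 3.4
```

Emit:
carry_out([
  [0.02,0.015,0,0.06,0.012],
  [0.045,0.033,0,0.13,0.012],
  [0.075,0.055,0,0.21,0.012],
  [0.1,0.074,0,0.29,0.012],
  [0.119,0.0875,0,0.3425,0.012],
  [0.119,0.0875,0,0.3425,0.012],
  [0.119,0.0875,0,0.3425,0.012],
  [0.119,0.0875,0,0.3425,0.012],
])

```text
clock: 4.2
tcp_pos: [0.6366, -0.215, 0.2769]
orientation: [-2.372, -2.059, 0.003]
contact_force: [0.1, 0.1, -0.5]
grip_width: 0.0184
gripper_force: 29.5
```

Run:
```python
from h import *
go(.6386,-.2139,.213,-8)
im=snap('scene','s3.png')
q=im[165:285,245:405,::-1]
cv2.imwrite('pics/s3c.png',cv2.resize(q,(800,600),interpolation=cv2.INTER_CUBIC))
```

```text
shift [0.0014 0.0019 0.0639] roll -0.0012 j [ 0.44  0.62 -0.3   1.65  0.22  0.91 -0.08] t 4.2
```

View pics/s3c.png

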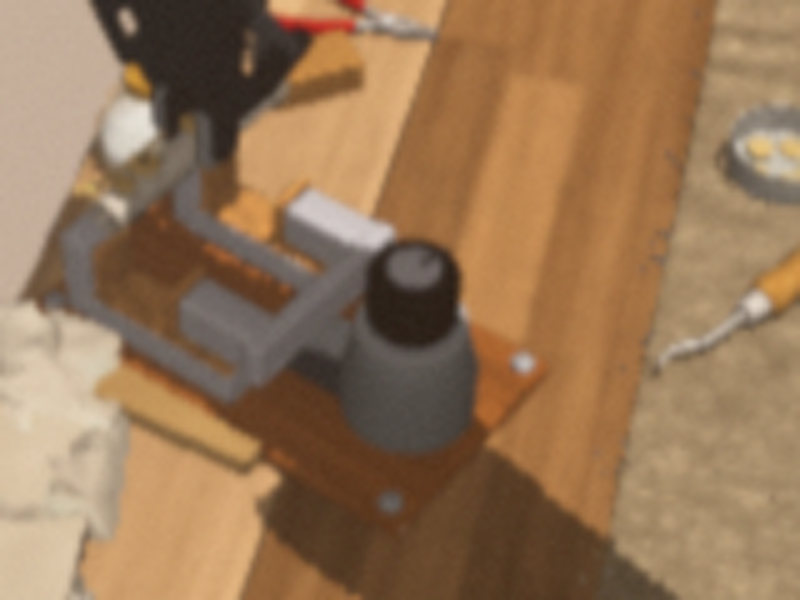

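The tube is above the holder, with its near end at about (113,210) and its far end at about (282,88). I'll check both against the centring.

Run:
```python
from h import *
S=lambda u,v:((u+.5)/5+244.5,(v+.5)/5+164.5)
o,R=st();p=np.array(o['tcp_pos']);z=.0095+p[2]-.1793
for q in((115,208),(283,87)):
    e=ray('scene',S(*q),z);print(e,(e-p)@R[:,0],(e-p)@R[:,1])
```

```text
[ 0.64484346 -0.1561189   0.10728782] 0.0598841987475284 5.2378597715783775e-05
[ 0.62044834 -0.27526368  0.10728782] -0.06151005318696247 -0.007297268004498906
```

Emit:
carry_out([
  [0.002,0.002,0.01,0,0.012],
  [0.002,0.002,0.025,0,0.012],
  [0.002,0.002,0.04,0,0.012],
  [0.002,0.002,0.052,0,0.012],
  [0.002,0.002,0.06,0,0.012],
  [0.002,0.002,0.063,0,0.012],
  [0.002,0.002,0.063,0,0.012],
  [0.002,0.002,0.063,0,0.012],
])

```text
clock: 5.05
tcp_pos: [0.6401, -0.2117, 0.2151]
orientation: [2.37, 2.061, 0.001]
contact_force: [-0.5, -0.4, -0.3]
grip_width: 0.018
gripper_force: 29.5
```

```bash
python3 -c "
from h import *
go(.6386,-.2135,.213,-8)"
```

```text
shift [-0.002  -0.0012  0.0021] roll 0.0001 j [ 0.42  0.7  -0.28  1.67  0.25  0.8  -0.11] t 5.05
```

Emit:
carry_out([
  [-0.002,-0.001,0.001,0,0.012],
  [-0.002,-0.001,0.002,0,0.012],
  [-0.002,-0.001,0.002,0,0.012],
  [-0.002,-0.001,0.002,0,0.012],
  [-0.002,-0.001,0.002,0,0.03],
  [-0.002,-0.001,0.002,0,0.036],
  [-0.002,-0.001,0.002,0,0.036],
  [-0.002,-0.001,0.002,0,0.036],
])

```text
clock: 5.85
tcp_pos: [0.6385, -0.2133, 0.2125]
orientation: [-2.371, -2.061, -0.0]
contact_force: [-0.9, -1.2, -0.5]
grip_width: 0.0357
gripper_force: 0.0
```

```bash
python3 -c "
from h import *
go(.6386,-.2135,.33,-8)
o,_=st();print(o['contact_force'],o['grip_width'])"
```

```text
shift [-2.000e-04  1.000e-04 -1.175e-01] roll 0.0003 j [ 0.42  0.7  -0.28  1.68  0.25  0.8  -0.11] t 5.85
[-0.93959508 -1.20266208 -0.47575008] 0.0356709739870176
```

Emit:
carry_out([
  [0,0,-0.02,0,0.036],
  [0,0,-0.05,0,0.036],
  [0,0,-0.085,0,0.036],
  [0,0,-0.118,0,0.04],
  [0,0,-0.118,-0.145,0.07],
  [0,0,-0.118,-0.29,0.07],
  [0,0,-0.118,-0.435,0.07],
  [0,0,-0.118,-0.58,0.07],
])

```text
clock: 6.65
tcp_pos: [0.6384, -0.2134, 0.3307]
orientation: [1.674, 2.658, -0.0]
contact_force: [-0.6, 0.2, 0.2]
grip_width: 0.0697
gripper_force: 0.0
```

```bash
python3 -c "
from h import *
go(.5005,-.1925,.33,-8)"
```

```text
shift [ 0.0784 -0.1153  0.0007] roll 0.5861 j [ 0.54  0.58 -0.44  1.6   0.28  1.02  0.46] t 6.65
```

Emit:
carry_out([
  [0.011,-0.016,0,-0.145,0.07],
  [0.023,-0.034,0,-0.29,0.07],
  [0.035,-0.052,0,-0.435,0.07],
  [0.047,-0.07,0,-0.58,0.07],
  [0.058,-0.086,0,-0.725,0.07],
  [0.07,-0.103,0,-0.87,0.07],
  [0.0784,-0.1153,0,-1.015,0.07],
  [0.0784,-0.1153,0,-1.16,0.07],
])

```text
clock: 7.45
tcp_pos: [0.4989, -0.1915, 0.3305]
orientation: [0.056, -3.139, 0.001]
contact_force: [1.1, -0.4, 0.1]
grip_width: 0.0701
gripper_force: 0.0
```

Run:
```python
from h import *
go(.5005,-.1925,.30,-8)
im=snap('top','t4.png')
q=im[130:255,250:400,::-1];cv2.imwrite('pics/t4c.png',cv2.resize(q,(720,600),interpolation=cv2.INTER_CUBIC))
im=snap('scene','s4.png')
q=im[165:285,245:405,::-1];cv2.imwrite('pics/s4c.png',cv2.resize(q,(800,600),interpolation=cv2.INTER_CUBIC))
```

```text
shift [-0.0016 -0.001   0.0305] roll -1.3956 j [ 0.85  0.44 -0.76  1.92  0.37  0.93  1.52] t 7.45
```

View pics/s4c.png

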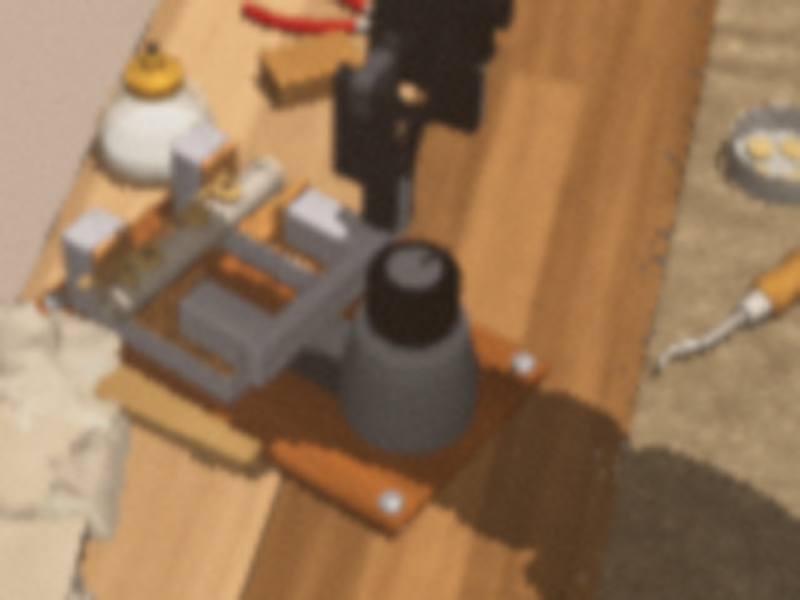

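The foot joint lies across both rails with its keys up, its ends at (120,298) and (277,170).

Emit:
carry_out([
  [-0.0016,-0.001,0,-0.145,0.07],
  [-0.0016,-0.001,0,-0.29,0.07],
  [-0.0016,-0.001,0.01,-0.435,0.07],
  [-0.0016,-0.001,0.02,-0.58,0.07],
  [-0.0016,-0.001,0.03,-0.725,0.07],
  [-0.0016,-0.001,0.04,-0.87,0.07],
  [-0.0016,-0.001,0.045,-1.015,0.07],
  [-0.0016,-0.001,0.045,-1.15,0.07],
])

```text
clock: 8.35
tcp_pos: [0.5025, -0.1927, 0.2848]
orientation: [1.749, -2.609, -0.002]
contact_force: [-0.5, 0.3, -0.3]
grip_width: 0.0698
gripper_force: 0.0
```

Run:
```python
from h import *
S=lambda u,v:((u+.5)/5+244.5,(v+.5)/5+164.5)
a=np.radians(-8);ax=np.array([np.cos(a),np.sin(a),0]);ay=np.array([-ax[1],ax[0],0]);c=np.array([.578,-.204,0])
for q in((118,300),(277,170)):
    e=ray('scene',S(*q),.0435)-c;print(e@ax,e@ay)
go(.5005,-.1925,.246,-8)
```

```text
0.06193037937541841 0.0579377500046948
0.059228229920265794 -0.06773505655015773
shift [0.0006 0.0018 0.0388] roll -0.2501 j [ 0.99  0.6  -0.97  1.94  0.61  0.93  2.47] t 8.35
```

Run:
```python
from h import *
S=lambda u,v:((u+.5)/5+244.5,(v+.5)/5+164.5)
a=np.radians(-8);ax=np.array([np.cos(a),np.sin(a),0]);ay=np.array([-ax[1],ax[0],0]);c=np.array([.578,-.204,0])
for q in((95,231),(201,148)):
    e=ray('scene',S(*q),.066)-c;print(e@ax,e@ay)
print(proj('scene',[c+.0605*ax+s*.065*ay+[0,0,.0435] for s in(1,-1)])-[244.5,164.5])
```

```text
0.08776500689892816 0.04408324085686342
0.086147273978742 -0.037383798230129744
[[22.24930125 61.94934236]
 [54.50072567 34.44473206]]
```

View pics/t4c.png

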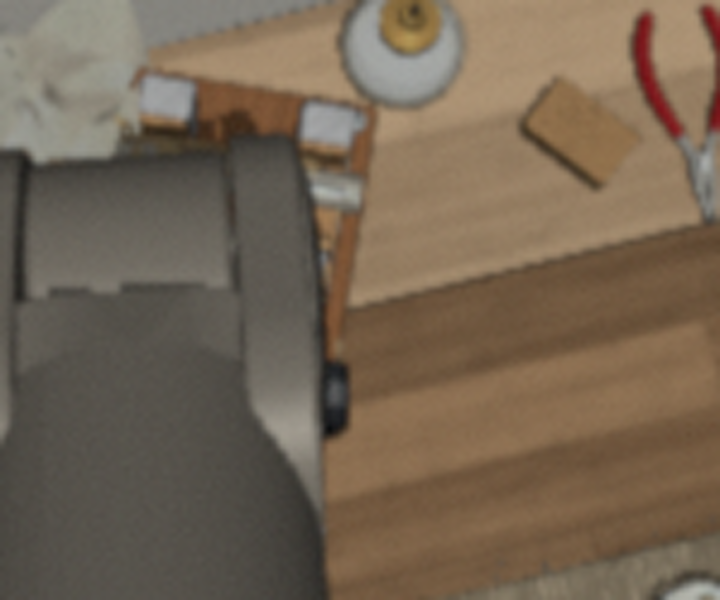

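Run:
```python
from h import *
T=lambda u,v:((u+.5)/4.8+249.5,(v+.5)/4.8+129.5)
a=np.radians(-8);ax=np.array([np.cos(a),np.sin(a),0]);ay=np.array([-ax[1],ax[0],0]);c=np.array([.578,-.204,0])
for n,q,z in(('tube end',(361,194),.0435),('R post in',(302,118),.066),('R post out',(357,130),.066),('L post in',(194,105),.066),('L post out',(141,95),.066)):
    e=ray('top',T(*q),z)-c;print(n,e@ax,e@ay)
```

```text
tube end 0.06184476232149835 -0.06462544241214332
R post in 0.09122820169498674 -0.028171803786454647
R post out 0.08954477088997564 -0.05700560746559709
L post in 0.08903683139052188 0.027519141018684426
L post out 0.08984427012491027 0.05511760574609922
```

Emit:
carry_out([
  [0.0006,0.0018,0.01,0,0.07],
  [0.0006,0.0018,0.022,0,0.07],
  [0.0006,0.0018,0.033,0,0.07],
  [0.0006,0.0018,0.038,0,0.07],
  [0.0006,0.0018,0.038,0,0.07],
  [0.0006,0.0018,0.038,0,0.07],
  [0.0006,0.0018,0.038,0,0.035],
  [0.0006,0.0018,0.038,0,0.035],
], force=45)

```text
clock: 9.15
tcp_pos: [0.5007, -0.1926, 0.2481]
orientation: [-1.747, 2.611, -0.001]
contact_force: [-1.1, -0.4, 0.2]
grip_width: 0.0422
gripper_force: 0.4
```

Emit:
carry_out([
  [0,0,0,0,0.035],
  [0,0,0,0,0.035],
  [0,0,0,0,0.035],
  [0,0,0,0,0.035],
  [0,0,0,0,0.035],
  [0,0,0,0,0.035],
  [0,0,0,0,0.035],
  [0,0,0,0,0.035],
])

```text
clock: 9.95
tcp_pos: [0.5007, -0.1925, 0.2483]
orientation: [-1.747, 2.611, -0.001]
contact_force: [-1.1, -0.2, 7.3]
grip_width: 0.0412
gripper_force: 45.0
```

```bash
cat >> h.py <<'E'
def rep():
    o,R=st();f=R.T@o['contact_force'];print('tcp',np.round(o['tcp_pos'],4),'f_tool',f.round(1),'mom',np.round(o['moment'],3),'w',round(o['grip_width'],4),o['gripper_force'],'j7',round(o['joints'][6],3),'yaw',np.degrees(np.arctan2(R[1,1],R[0,1])).round(1),o['clock'])
E
python3 -c "
from h import *
rep()"
```

```text
tcp [ 0.5007 -0.1925  0.2483] f_tool [ 0.6  1.  -7.3] mom [ 0.054  0.283 -0.05 ] w 0.0412 45.04220902919769 j7 2.418 yaw 157.6 9.95
```

Emit:
carry_out([
  [0,0,0,0.1,0.035],
  [0,0,0,0.24,0.035],
  [0,0,0,0.38,0.035],
  [0,0,0,0.52,0.035],
  [0,0,0,0.66,0.035],
  [0,0,0,0.8,0.035],
  [0,0,0,0.94,0.035],
  [0,0,0,1.08,0.035],
])

```text
clock: 10.75
tcp_pos: [0.5002, -0.1916, 0.2482]
orientation: [0.149, -3.137, -0.001]
contact_force: [-4.2, 3.9, 8.3]
grip_width: 0.0408
gripper_force: 45.1
```

```bash
cat >> h.py <<'E'
def jaw(f):
    snap('scene',f+'s.png');snap('top',f+'t.png')
E
python3 -c "
from h import *
rep();jaw('a')"
```

```text
tcp [ 0.5002 -0.1916  0.2482] f_tool [ 3.9  4.3 -8.3] mom [0.747 0.909 0.11 ] w 0.0408 45.08857727050781 j7 1.487 yaw 95.4 10.75
```

Emit:
carry_out([
  [0,0,0,0.14,0.035],
  [0,0,0,0.28,0.035],
  [0,0,0,0.42,0.035],
  [0,0,0,0.56,0.035],
  [0,0,0,0.7,0.035],
  [0,0,0,0.84,0.035],
  [0,0,0,0.98,0.035],
  [0,0,0,1.08,0.035],
])

```text
clock: 11.65
tcp_pos: [0.5007, -0.1905, 0.2483]
orientation: [-1.483, -2.769, -0.002]
contact_force: [-3.4, 6.0, 7.9]
grip_width: 0.0409
gripper_force: 45.2
```

```bash
python3 -c "
from h import *
rep();jaw('b')
import cv2
A=[cv2.resize(cv2.imread(f'pics/{n}s.png')[180:260,250:345],(400,337),interpolation=cv2.INTER_CUBIC) for n in 'ab']
cv2.imwrite('pics/ab.png',np.hstack(A))"
```

```text
tcp [ 0.5007 -0.1905  0.2483] f_tool [ 6.9  0.5 -7.9] mom [1.318 0.567 0.113] w 0.0409 45.221741795539856 j7 0.568 yaw 33.7 11.65
```

View pics/ab.png

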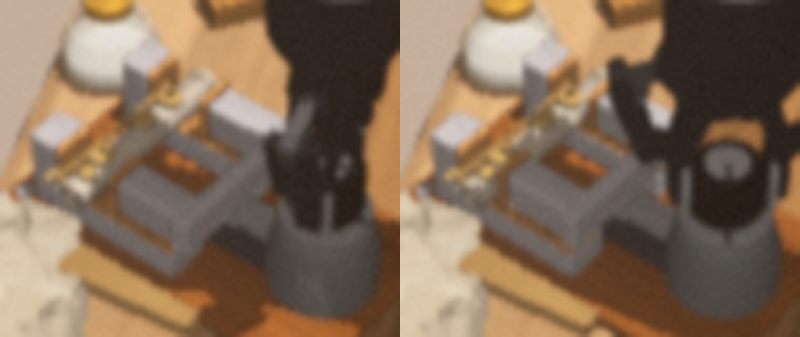

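Emit:
carry_out([
  [0,0,0,0.1,0.035],
  [0,0,0,0.2,0.035],
  [0,0,0,0.3,0.035],
  [0,0,0,0.4,0.035],
  [0,0,0,0.5,0.035],
  [0,0,0,0.55,0.035],
  [0,0,0,0.6,0.035],
  [0,0,0,0.65,0.035],
])

```text
clock: 12.55
tcp_pos: [0.5012, -0.1903, 0.2483]
orientation: [-2.285, -2.155, -0.004]
contact_force: [-0.3, 6.4, 6.4]
grip_width: 0.0409
gripper_force: 45.1
```

```bash
python3 -c "
from h import *
rep();jaw('c')"
```

```text
tcp [ 0.5012 -0.1903  0.2483] f_tool [ 6.4 -0.7 -6.3] mom [1.338 0.092 0.122] w 0.0409 45.08421063423157 j7 0.021 yaw -3.4 12.55
```

Emit:
carry_out([
  [0,0,0,0.04,0.035],
  [0,0,0,0.08,0.035],
  [0,0,0,0.12,0.035],
  [0,0,0,0.16,0.035],
  [0,0,0,0.2,0.035],
  [0,0,0,0.24,0.035],
  [0,0,0,0.28,0.035],
  [0,0,0,0.32,0.035],
])

```text
clock: 13.45
tcp_pos: [0.5015, -0.1904, 0.2483]
orientation: [-2.599, -1.764, -0.005]
contact_force: [0.5, 5.5, 5.1]
grip_width: 0.0409
gripper_force: 45.0
```

```bash
python3 -c "
from h import *
rep();jaw('d')"
```

```text
tcp [ 0.5015 -0.1904  0.2483] f_tool [ 5.3 -1.5 -5.1] mom [ 1.295 -0.18   0.144] w 0.0409 45.00033795833588 j7 -0.248 yaw -21.7 13.45
```

Emit:
carry_out([
  [0,0,0,0.03,0.035],
  [0,0,0,0.06,0.035],
  [0,0,0,0.09,0.035],
  [0,0,0,0.12,0.035],
  [0,0,0,0.15,0.035],
  [0,0,0,0.18,0.035],
  [0,0,0,0.2,0.035],
  [0,0,0,0.2,0.035],
])

```text
clock: 14.35
tcp_pos: [0.5017, -0.1905, 0.2483]
orientation: [-2.761, -1.497, -0.005]
contact_force: [1.4, 6.0, 3.4]
grip_width: 0.0411
gripper_force: 44.9
```

```bash
python3 -c "
from h import *
rep();jaw('e')"
```

```text
tcp [ 0.5017 -0.1905  0.2483] f_tool [ 5.8 -2.1 -3.4] mom [ 1.217 -0.27   0.11 ] w 0.0411 44.90640163421631 j7 -0.415 yaw -33.1 14.35
```

Emit:
carry_out([
  [0,0,0,0.02,0.035],
  [0,0,0,0.04,0.035],
  [0,0,0,0.06,0.035],
  [0,0,0,0.08,0.035],
  [0,0,0,0.1,0.035],
  [0,0,0,0.12,0.035],
  [0,0,0,0.14,0.035],
  [0,0,0,0.16,0.035],
])

```text
clock: 15.25
tcp_pos: [0.5018, -0.1906, 0.2483]
orientation: [-2.872, -1.272, -0.005]
contact_force: [2.1, 5.0, 3.5]
grip_width: 0.0408
gripper_force: 44.9
```

```bash
python3 -c "
from h import *
rep();jaw('f')"
```

```text
tcp [ 0.5018 -0.1906  0.2483] f_tool [ 5.1 -1.8 -3.5] mom [ 1.12  -0.393  0.307] w 0.0408 44.863600730895996 j7 -0.55 yaw -42.2 15.25
```

Emit:
carry_out([
  [0,0,0,0.02,0.035],
  [0,0,0,0.04,0.035],
  [0,0,0,0.06,0.035],
  [0,0,0,0.08,0.035],
  [0,0,0,0.1,0.035],
  [0,0,0,0.12,0.035],
  [0,0,0,0.14,0.035],
  [0,0,0,0.16,0.035],
])

```text
clock: 16.15
tcp_pos: [0.5019, -0.1907, 0.2483]
orientation: [-2.965, -1.038, -0.005]
contact_force: [3.0, 4.6, 2.7]
grip_width: 0.0411
gripper_force: 44.9
```

```bash
python3 -c "
from h import *
rep();jaw('g')
I={n:cv2.imread(f'pics/{n}s.png').astype(int) for n in 'abcdefg'}
# jaw+foot region, small
for p,q in('bc','cd','de','ef','fg'):
    d=np.abs(I[p]-I[q]).sum(2)[185:255,252:315];print(p,q,(d>40).sum(),d.mean().round(2))"
```

```text
tcp [ 0.5019 -0.1907  0.2483] f_tool [ 5.2 -1.7 -2.7] mom [ 1.064 -0.455  0.321] w 0.0411 44.932090044021606 j7 -0.684 yaw -51.4 16.15
b c 719 32.85
c d 410 21.36
d e 165 11.68
e f 129 8.72
f g 54 4.84
```

The moment rose from 0.11 to 0.31 and has levelled off, so slip has begun. Slip so far is somewhere between 0 and 0.25 rad, so another 0.5 rad gives one click (two at most). I'll do it in two steps.

Emit:
carry_out([
  [0,0,0,0.03,0.035],
  [0,0,0,0.06,0.035],
  [0,0,0,0.09,0.035],
  [0,0,0,0.12,0.035],
  [0,0,0,0.15,0.035],
  [0,0,0,0.18,0.035],
  [0,0,0,0.21,0.035],
  [0,0,0,0.25,0.035],
])

```text
clock: 17.05
tcp_pos: [0.5021, -0.1909, 0.2484]
orientation: [-3.071, -0.659, -0.006]
contact_force: [2.8, 4.0, 1.3]
grip_width: 0.041
gripper_force: 45.0
```

```bash
python3 -c "
from h import *
rep();jaw('h')"
```

```text
tcp [ 0.5021 -0.1909  0.2484] f_tool [ 4.2 -2.5 -1.2] mom [ 0.865 -0.606  0.301] w 0.041 45.03231167793274 j7 -0.892 yaw -65.8 17.05
```

Emit:
carry_out([
  [0,0,0,0.03,0.035],
  [0,0,0,0.06,0.035],
  [0,0,0,0.09,0.035],
  [0,0,0,0.12,0.035],
  [0,0,0,0.15,0.035],
  [0,0,0,0.18,0.035],
  [0,0,0,0.2,0.035],
  [0,0,0,0.2,0.035],
])

```text
clock: 17.95
tcp_pos: [0.5021, -0.1911, 0.2484]
orientation: [-3.122, -0.35, -0.006]
contact_force: [4.4, 3.0, 2.1]
grip_width: 0.041
gripper_force: 45.1
```

```bash
python3 -c "
from h import *
rep()"
```

```text
tcp [ 0.5021 -0.1911  0.2484] f_tool [ 5.  -2.  -2.1] mom [ 0.9   -0.716  0.076] w 0.041 45.106796622276306 j7 -1.058 yaw -77.2 17.95
```

Emit:
carry_out([
  [0,0,0,0,0.07],
  [0,0,0,0,0.07],
  [0,0,0,0,0.07],
  [0,0,0,0,0.07],
  [0,0,-0.02,0,0.07],
  [0,0,-0.06,0,0.07],
  [0,0,-0.1,0,0.07],
  [0,0,-0.1,0,0.07],
])

```text
clock: 18.75
tcp_pos: [0.5021, -0.1935, 0.3529]
orientation: [3.119, 0.345, 0.014]
contact_force: [-0.1, -0.2, 0.4]
grip_width: 0.0701
gripper_force: 0.0
```

```bash
python3 -c "
from h import *
rep();go(.45,-.5,.38,100)"
```

```text
tcp [ 0.5021 -0.1935  0.3529] f_tool [-0.1  0.2 -0.4] mom [-0.013 -0.04   0.015] w 0.0701 0.0 j7 -1.069 yaw -77.4 18.75
shift [-0.1177  0.2878 -0.0269] roll 0.046 j [ 0.19  0.31  0.08  1.94 -0.03  0.88 -1.07] t 18.75
```

Emit:
carry_out([
  [-0.014,0.035,-0.027,0,0.07],
  [-0.03,0.073,-0.027,0,0.07],
  [-0.046,0.11,-0.027,0,0.07],
  [-0.062,0.15,-0.027,0,0.07],
  [-0.078,0.19,-0.027,0,0.07],
  [-0.094,0.228,-0.027,0,0.07],
  [-0.11,0.266,-0.027,0,0.07],
  [-0.118,0.288,-0.027,0,0.07],
])

```text
clock: 19.55
tcp_pos: [0.4461, -0.5031, 0.3739]
orientation: [3.122, 0.34, -0.003]
contact_force: [0.7, 0.3, -0.1]
grip_width: 0.0696
gripper_force: 0.0
```

Run:
```python
from h import *
rep();im=snap('top','z.png');g=cv2.cvtColor(im,cv2.COLOR_RGB2GRAY)
g0=cv2.cvtColor(cv2.imread('pics/top0.png'),cv2.COLOR_BGR2GRAY)
k=np.array([.5005,-.1925])
for n,G in(('start',g0),('now',g)):
  for nm,rad,z in(('knobmark',.009,.106),('disc',.025,.070)):
    v=[]
    for d in range(0,360,15):
        t=np.radians(d);P=proj('top',[(k[0]+rad*np.cos(t),k[1]+rad*np.sin(t),z)])[0]
        v.append(int(cv2.getRectSubPix(G,(1,1),tuple(map(float,P)))[0,0]))
    print(n,nm,v)
# profile along holder x through prongs at z=.067
a=np.radians(-8);ax=np.array([np.cos(a),np.sin(a),0]);ay=np.array([-ax[1],ax[0],0]);c=np.array([.578,-.204,0])
for s in(-.042,.042):
  for n,I in(('0',cv2.imread('pics/top0.png')),('z',cv2.imread('pics/z.png'))):
    print(s,n,[int(I[int(round(p[1])),int(round(p[0])),0]) for p in proj('top',[c+x/1000*ax+s*ay+[0,0,.066] for x in range(0,100,4)])])
```

```text
tcp [ 0.4461 -0.5031  0.3739] f_tool [ 0.7 -0.1  0.1] mom [-0.015  0.021  0.047] w 0.0696 0.0 j7 -0.518 yaw -77.6 19.55
start knobmark [167, 168, 168, 169, 169, 168, 169, 168, 167, 168, 166, 162, 160, 157, 155, 139, 113, 122, 153, 166, 164, 164, 165, 167]
start disc [43, 36, 36, 36, 51, 82, 107, 120, 136, 139, 145, 146, 142, 142, 141, 141, 104, 135, 132, 137, 122, 96, 57, 50]
now knobmark [148, 122, 148, 174, 182, 182, 181, 180, 180, 181, 180, 176, 172, 170, 170, 169, 169, 175, 178, 181, 178, 180, 181, 177]
now disc [40, 49, 38, 43, 45, 92, 117, 132, 151, 153, 160, 156, 156, 161, 157, 155, 148, 152, 145, 148, 134, 104, 65, 54]
-0.042 0 [159, 160, 159, 159, 158, 157, 140, 77, 72, 79, 78, 83, 81, 83, 81, 75, 71, 57, 41, 72, 134, 154, 157, 155, 158]
-0.042 z [192, 176, 167, 171, 173, 174, 174, 171, 170, 169, 170, 173, 147, 92, 131, 180, 151, 110, 71, 79, 143, 166, 171, 170, 170]
0.042 0 [158, 158, 158, 157, 156, 156, 120, 90, 71, 80, 80, 77, 70, 78, 76, 76, 73, 73, 39, 45, 104, 143, 156, 158, 158]
0.042 z [184, 174, 166, 174, 174, 174, 172, 170, 170, 169, 169, 171, 165, 89, 110, 161, 110, 112, 70, 57, 113, 153, 172, 173, 170]
```

Run:
```python
from h import *
im=snap('scene','zs.png')
k=np.array([.5007,-.1925])
for n in('scene0','bs','zs'):
  G=cv2.cvtColor(cv2.imread(f'pics/{n}.png'),cv2.COLOR_BGR2GRAY)
  for rad in(.0225,.025,.027):
    v=[]
    for d in range(20,221,10):
        t=np.radians(d);P=proj('scene',[(k[0]+rad*np.cos(t),k[1]+rad*np.sin(t),.070)])[0]
        v.append(int(cv2.getRectSubPix(G,(1,1),tuple(map(float,P)))[0,0]))
    print(n,rad,v)
P=[proj('top',[(k[0]+rr*np.cos(t),k[1]+rr*np.sin(t),.07)])[0] for rr in(.027,) for t in np.radians(range(0,91,10))]
for n in('top0','z'):
  G=cv2.cvtColor(cv2.imread(f'pics/{n}.png'),cv2.COLOR_BGR2GRAY);print(n,[int(cv2.getRectSubPix(G,(1,1),tuple(map(float,p)))[0,0]) for p in P])
```

```text
scene0 0.0225 [63, 68, 77, 80, 86, 102, 108, 112, 124, 117, 119, 123, 141, 133, 144, 152, 148, 150, 142, 122, 98]
scene0 0.025 [81, 86, 88, 99, 105, 121, 131, 135, 145, 142, 142, 147, 154, 155, 158, 158, 157, 162, 161, 157, 148]
scene0 0.027 [82, 90, 90, 102, 113, 126, 140, 139, 139, 144, 146, 147, 146, 149, 149, 149, 148, 145, 154, 157, 154]
bs 0.0225 [79, 79, 79, 76, 82, 85, 87, 85, 85, 79, 64, 81, 88, 86, 87, 88, 83, 80, 71, 58, 47]
bs 0.025 [83, 85, 87, 86, 87, 90, 90, 92, 91, 88, 70, 89, 92, 91, 89, 89, 86, 89, 88, 81, 69]
bs 0.027 [65, 77, 81, 84, 86, 90, 90, 93, 92, 91, 75, 91, 92, 92, 89, 86, 83, 89, 99, 97, 88]
zs 0.0225 [60, 67, 76, 76, 69, 93, 109, 114, 126, 118, 120, 124, 142, 133, 147, 159, 154, 152, 142, 121, 97]
zs 0.025 [85, 87, 89, 96, 88, 111, 134, 139, 148, 143, 145, 149, 159, 156, 160, 162, 162, 162, 156, 151, 148]
zs 0.027 [95, 99, 90, 100, 98, 115, 143, 143, 143, 146, 149, 150, 153, 148, 151, 151, 150, 140, 135, 140, 152]
top0 [54, 55, 46, 46, 49, 54, 78, 102, 115, 121]
z [52, 61, 53, 49, 58, 61, 70, 108, 128, 128]
```

```bash
python3 -c "
from bench import r
print(r.hand_in())"
```

```text
the job is handed in; nothing more can be done
None
```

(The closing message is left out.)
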